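Stow the strainer and snap the drive cap on the juicer

TASK

Close up the juicer: stand the steel strainer upright in its open parts drawer, let go of it and slide the drawer fully shut. Then take the orange snap cap and press it straight down onto the drive stud on the juicer's deck until it clicks, and keep pressing past the click so that the rubber seal under it stays squeezed: finish while the gripper is still holding the cap pressed down. Leave the funnel, bottle, spatula and mug where they are.

Things in the scene. Friction and masses are not known exactly. Their poses are not given: they have to be found in the camera images.
- strainer_center (a point): centre of the loose strainer, half-way up: a steel disc 56 mm across and 26 mm high with an upright black grip peg 20 mm across and 24 mm high on its middle, 50 mm high in all (bottom 25 mm below this point, peg from 1 to 25 mm above it); stands upright on the counter; z axis up; about 0.12 kg
- cap_center (a point): centre of the loose orange snap cap, half-way up: an inverted cup 44 mm across and 32 mm high, open below, with a round grip knob 26 mm across and 20 mm high on its top, 52 mm high in all (open rim 26 mm below this point, knob from 6 to 26 mm above it); a snap bead 26 mm in inner diameter runs round its inside at the rim; stands upright, knob up; z axis up; about 0.04 kg
- drawer_spot (a point): point on the drawer's inner floor, mid-width, 50 mm behind the outside of its front panel; moves with the drawer; x axis into the juicer (closing direction), z up. The tray is 138 x 162 mm inside; front panel 172 mm wide, 8 mm thick, top edge 62 mm above this floor; side walls 30 mm above it; roof of the opening 66 mm above it
- drawer_front (a point): middle of the top edge of the drawer's front panel, on its outer face (no protruding handle; the face below can be pushed); axes as drawer_spot
- drawer (a joint): how far the drawer stands open, m: 0 = fully shut (front flush with the housing), at most 0.115; slides with about 1.5 N of friction and stays where it is left
- stud_top (a point): centre of the tip of the drive stud, an upright steel pin on the juicer's deck, 28 mm tall, 22 mm across, tapering to 12 mm over the top 8 mm. Four sprung brass balls stick out of it, centres 12.5 mm below this point. The cap goes over it rim down, any yaw: the rim meets the balls 9 mm below this point, is pushed through with about 8 N, clicks at 15.5 mm (force drops) and meets the seal at 22 mm
- seal (a joint): how far the sprung black rubber seal ring round the foot of the stud is squeezed down, m: 0 = free, 0.004 = fully squeezed; stiffness 2.5 N per mm, springs back when the push ends
- funnel_center (a point): centre of the loose small steel funnel standing mouth down, 72 mm across and 65 mm high; a bystander
- bottle: loose green glass bottle with a steel cap, 66 mm across and 190 mm high, origin under its centre; a bystander
- mug: loose blue mug standing upside down, 80 mm across, 90 mm high, handle on its +y side reaching 71 mm out, origin under its centre; a bystander
- spatula: loose wooden spatula 260 mm long, lying along its x axis; a bystander
- juicer: fixed aluminium juicer, origin under the centre of its housing, 240 x 240 mm and 90 mm high to its flat deck; x axis to its back, y to its left. The drawer is in its front; the stud stands 55 mm in front and 40 mm right of the centre; a press column 106 mm across rises 126 mm above the deck, its axis 62 mm behind and 55 mm left of the centre
Things that resemble listed ones, but are neither listed nor needed, are in the scene too. Of the things that look like the part that bears cap_center, take the one that is farthest from the robot's base at the start.

How it is judged:
By the outcome, as a careful person would: the job done as asked, in the order asked, and still so for the second after the job is handed in, while the arm keeps its last pose, push and grip.
It also fails if it takes over 69 s, if anything falls off the work surface, if the arm or the gripper's body presses on something with over 40 N, if the wrist force passes 120 N, or if a joint passes its speed limit or range.

ROBOT

A 6-joint arm with a two-finger parallel gripper is mounted at the origin on the work surface. World frame = base frame: x ahead of the robot, y to its left, z up, the work surface at z = 0. Lengths are in mm, angles in rad, forces in N, time in s.
With the tool pointing down it reaches from about 350 to 775 mm from the base axis. Payload 7.3 kg.
Tool frame: the origin (TCP) lies between the finger pads; the fingertips stand bot.tips_ahead ahead of it and the grasp point (between the pads) lies 6 mm ahead of it (bot.tips_ahead is the distance from the TCP to the fingertips, in mm); z points along the fingers, y is the line along which they close (so a half turn about z gives the same grasp; the last joint's range is limited). The gripper opens to 92 mm and grips with 3 to 60 N. Pads are 19 mm wide; open, the fingers measure 130 mm over their backs; the gripper's body (75 mm by 190 mm) begins 47 mm behind the grasp point.
Start: joints at [1.046, 0.342, 1.524, -0, 1.275, -0.146], TCP at [194.134, 487.806, 251.741] pointing down, gripper open.
Joint ranges: [-2.53, 2.53], [-0.77, 2.02], [0.04, 2.7], [-1, 4.14], [0.28, 2.66], [-3.11, 3.11]. Speed limits (rad/s): [2.57, 2.57, 3.14, 3.14, 3.14, 3.14].

INTERFACE

Orientations are given as [roll, pitch, yaw] about the fixed x, y, z axes, in that order (R = Rz(yaw) Ry(pitch) Rx(roll)).
In Python, from plant import bot gives the robot as it stands. The module is installed in compiled form; this text tells all that it offers.
- The arm moves only by the tool step_arm, never from a script. Its argument "targets" is one flat list of numbers, 7 for each row, row after row: the opening, from 0 (shut) to 1 (fully open), then the shift along the tool's x, y, z each as a share of 100 mm, from -1 to 1, then the turn, a rotation vector about the tool's x, y, z each as a share of pi/4 rad, from -1 to 1. A call has 1 to 20 rows; each row is the pose to reach, as a shift and turn from the pose commanded when the call began, along the tool's axes at that moment; what a row does not reach only later rows make up. A row lasts 1/8 s, in which the tool goes at most 62.5 mm and 10.7 degrees, less where a joint would pass 70% of its speed; a pose out of reach is approached as far as the arm can. A call with a number of a shift or a turn outside -1 to 1 is refused whole. A call with a gripper value outside its range is refused whole. The fingers move at their own pace and stop on an object; the grip force is fixed at half the most. Time passes only in rows, so rows that repeat a pose let the fingers close. It gives the time, the measured TCP pose, the force, the opening and the grip force at its end, in the units of the state.
- bot.get_obs(): the state, without advancing time (a new reading comes with each control period).
- bot.capture(name): name is "side" or "top"; returns (picture, depth): 480x640x3 uint8, blue, green, red; 480x640 float32, mm along the optical axis (not along the pixel's ray), 0 where there is no reading.
- bot.camera_info(name): a dict with "fx", "fy", "cx", "cy" (pixels), "k1" (the pictures are not rectified: a ray, as slopes to the right and down, at radius r is drawn at 1 + k1 r^2 times it, then the intrinsics apply), "camera_from_world" (4x4, takes a point from world to camera coordinates). Camera axes: x right, y down, z forward; pixel columns grow to the right and rows downward; lengths in mm; the calibration is good to about 2 mm. A picture is of the moment at which its call begins. camera_info takes no time and is no camera call.
- bot.close_job(): hands the job in; it is judged then, once.
The state is a dict: "time": time; "joint_positions": joint angles; "dq": joint speeds; "tau": joint torques, N m; "tool_pos": TCP position; "tcp_rot": TCP orientation; "contact_force": force on the tool from outside, world axes, zero at the start; "moment": the same for the moment, N m; "grip_width": finger opening in mm; "finger_force": force on a finger pad.
Only numpy, scipy, OpenCV 4.12 (cv2) and the standard library are available. Lean on these libraries where they do the work, as an engineer would, in place of code of your own. Each camera call takes 0.05 s, during which the arm holds its last target. There are 200 camera calls.

## Working session

There is one attempt and no reset: what is moved stays moved. The work goes in short steps, Python scripts to look and compute and a tool call to move; the robot and the scene stay as the last step left them, time stands still between calls to the robot, and variables do not carry over. Pictures are saved under pics/ and viewed, at most 13 in all, crops included, and the job is handed in when it is done.

Besides the shell and the picture viewer there is one more tool, called after "Request:" as name(argument=value, ...) on one line, values as JSON. step_arm: Moves the arm, as the interface text tells. Shift numbers are shares of 100 mm and turn numbers shares of pi/4 rad, none past 1 either way. Its arguments: {"type":"object","properties":{"targets":{"type":"array"}},"required":["targets"]}

```bash
mkdir -p pics; cat > h.py <<'E'
import numpy as np, cv2
from plant import bot
def snap(n,tag):
    im,d=bot.capture(n); cv2.imwrite(f'pics/{tag}.png',im); np.save(f'pics/{tag}.npy',d); return im,d
def world(n,u,v,d):
    c=bot.camera_info(n); K=np.array([[c['fx'],0,c['cx']],[0,c['fy'],c['cy']],[0,0,1.]])
    p=cv2.undistortPoints(np.array([[[u,v]]],float),K,np.array([c['k1'],0,0,0.]))[0,0]
    # k1 model as OpenCV
    P=np.linalg.inv(c['camera_from_world'])@np.array([p[0]*d,p[1]*d,d,1]); return P[:3]
def cloud(n,d):
    c=bot.camera_info(n); K=np.array([[c['fx'],0,c['cx']],[0,c['fy'],c['cy']],[0,0,1.]])
    v,u=np.mgrid[:480,:640]
    p=cv2.undistortPoints(np.stack([u,v],-1).reshape(-1,1,2).astype(float),K,np.array([c['k1'],0,0,0.])).reshape(480,640,2)
    X=np.dstack([p[...,0]*d,p[...,1]*d,d,np.ones_like(d)])@np.linalg.inv(c['camera_from_world']).T
    return np.where(d[...,None]>0,X[...,:3],np.nan)
E
python3 - <<'E'
from h import *
for n in('top','side'):
    snap(n,n+'0'); c=bot.camera_info(n); print(c)
o=bot.get_obs();print(o, bot.tips_ahead)
E
```

```text
{'fx': 445.7030437925066, 'fy': 445.7030437925066, 'cx': 318.44029399734893, 'cy': 235.70270140541976, 'k1': -0.06559447550192282, 'camera_from_world': array([[-1.57488359e-02, -9.99736080e-01, -1.67255879e-02,
         1.67351586e+01],
       [-9.92460652e-01,  1.76633115e-02, -1.21284218e-01,
         5.91075393e+02],
       [ 1.21547638e-01,  1.46894027e-02, -9.92476898e-01,
         1.22606268e+03],
       [ 0.00000000e+00,  0.00000000e+00,  0.00000000e+00,
         1.00000000e+00]])}
{'fx': 504.76263502189494, 'fy': 504.76263502189494, 'cx': 316.6218402953136, 'cy': 241.87399889016805, 'k1': -0.1310786773739857, 'camera_from_world': array([[ 9.67891832e-01, -2.51189221e-01, -9.45392273e-03,
        -5.62892180e+02],
       [-1.67159594e-01, -6.15105855e-01, -7.70520900e-01,
         1.94592455e+02],
       [ 1.87731381e-01,  7.47361199e-01, -6.37344621e-01,
         1.20554762e+03],
       [ 0.00000000e+00,  0.00000000e+00,  0.00000000e+00,
         1.00000000e+00]])}
{'time': 0.1, 'joint_positions': array([ 1.04600905e+00,  3.42644392e-01,  1.52486236e+00,  3.71301426e-06,
        1.27539358e+00, -1.45998751e-01]), 'dq': array([-5.28777898e-05, -1.45167192e-03, -2.87105173e-03, -5.93527523e-04,
       -4.78987654e-04,  4.78366248e-04]), 'tau': array([ 1.25184466e-03, -4.32003486e+01, -2.44693923e+01,  7.19149760e-02,
        5.26743138e-02, -4.30763521e-05]), 'tool_pos': array([193.96762184, 487.52982819, 251.13956466]), 'tcp_rot': array([-3.14029940e+00, -1.93754682e-04,  2.76280291e+00]), 'contact_force': array([-0.0705045 , -0.54032136,  0.06197172]), 'moment': array([-0.00233553, -0.01095066, -0.01652637]), 'finger_force': 0.0, 'grip_width': 91.60544166481165} 25.0
```

View pics/top0.png

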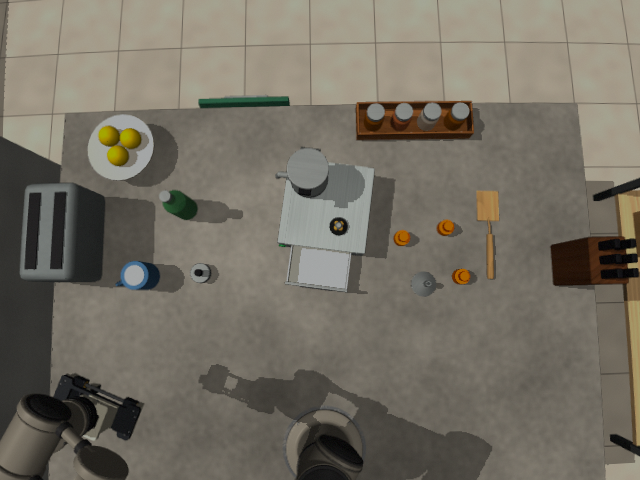

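View pics/side0.png

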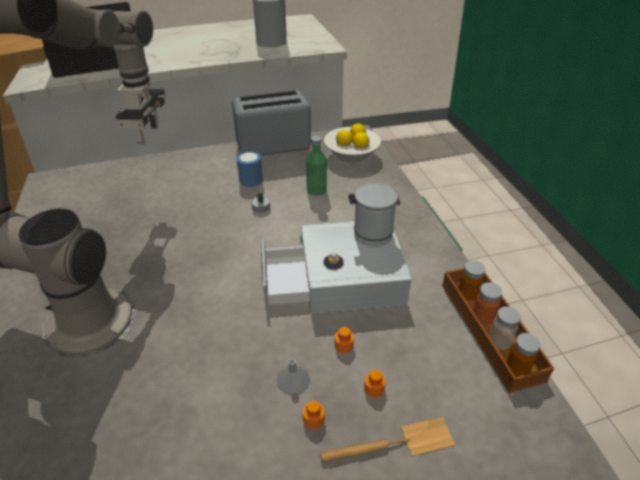

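Top view: the strainer is at (201,273), the drawer tray at (323,268) and the stud at (339,226). The look-alikes for the cap are three orange caps at (402,238), (446,228) and (462,277). By eye (446,228) is farthest from the base, so I'll measure all three and check a crop.

```bash
cat > m.py <<'E'
from h import *
C={n:cloud(n,np.load(f'pics/{n}0.npy')) for n in('top','side')}
I={n:cv2.imread(f'pics/{n}0.png') for n in C}
def fit(n,u0,v0,z0,z1,r=25):
    u,v=np.meshgrid(range(u0-r,u0+r),range(v0-r,v0+r)); P=C[n][v,u].reshape(-1,3)
    P=P[(P[:,2]>z0)&(P[:,2]<z1)]
    if len(P)<4: return None
    (x,y),rad=cv2.minEnclosingCircle(P[:,:2].astype(np.float32)); return len(P),np.median(P,0).round(1),P[:,:2].mean(0).round(1),round(x,1),round(y,1),round(rad,1)
for u,v in((402,238),(446,228),(462,277)): print('cap knob',fit('top',u,v,45,60,18), fit('top',u,v,25,36,18))
for u,v in((344,340),(375,384),(314,415)): print('side knob',fit('side',u,v,45,60,18))
print('str',fit('top',201,273,40,60,15),fit('top',201,273,18,32,15)); print(fit('side',261,203,40,60,15),fit('side',261,203,20,30,15))
print('stud',fit('top',339,226,110,125,14),fit('side',334,261,110,125,14))
E
python3 - <<'E'
from m import *
# juicer deck yaw
T=C['top']; m=(abs(T[...,2]-90)<5); m[:,:270]=0;m[:,390:]=0
P=T[m][:,:2].astype(np.float32); print('deck',cv2.minAreaRect(P))
S=C['side']; m=(abs(S[...,2]-90)<5); m[:,:290]=0;m[:,420:]=0
print('deckS',cv2.minAreaRect(S[m][:,:2].astype(np.float32)), np.median(S[m],0))
for y in (250,256,262,270,278,284,286,288,290,292): print(y,T[y,320].round(0),T[y,300].round(0))
a=np.hstack([cv2.resize(I['top'][200:300,380:500],None,fx=3.5,fy=3.5),cv2.resize(I['top'][210:310,280:375],None,fx=3.5,fy=3.5)])
cv2.imwrite('pics/c1.png',a)
E
```

```text
cap knob (72, array([ 584.2, -230.5,   50.3]), array([ 584.1, -230.9]), 583.3, -231.4, 13.7) (109, array([ 581.2, -226.7,   30.2]), array([ 582.8, -229.2]), 584.4, -231.6, 22.1)
cap knob (76, array([ 612.1, -357.3,   50. ]), array([ 611.8, -357. ]), 612.0, -357.4, 13.8) (105, array([ 607.8, -351. ,   30.7]), array([ 610.8, -353.9]), 613.0, -356.9, 22.9)
cap knob (72, array([ 469.7, -396.2,   50.9]), array([ 470.1, -396.2]), 470.3, -396.6, 13.7) (108, array([ 470.8, -389.4,   30.3]), array([ 470.5, -392.5]), 470.3, -396.3, 22.6)
side knob (113, array([ 584.7, -232.2,   53.1]), array([ 584.4, -232. ]), 584.4, -231.4, 13.9)
side knob (129, array([ 611.6, -360.4,   53.3]), array([ 611.9, -360.5]), 612.3, -359.0, 14.1)
side knob (162, array([ 471.3, -398. ,   53.3]), array([ 471.2, -397.3]), 472.2, -395.5, 15.4)
str (44, array([493.2, 346.4,  48.5]), array([493. , 346.9]), 492.1, 347.6, 10.7) (250, array([491.2, 346.2,  24.7]), array([492.3, 347.6]), 492.5, 348.8, 28.3)
(34, array([492.8, 344.7,  49.5]), array([492.9, 345.7]), 491.5, 346.9, 12.7) (115, array([495. , 338.5,  27.4]), array([494.1, 340.9]), 495.0, 348.2, 30.4)
stud (53, array([609.3, -46.8, 114.3]), array([609.7, -47.2]), 608.6, -47.9, 13.4) (74, array([609.9, -52.1, 114.9]), array([610.1, -50.8]), 611.1, -46.8, 16.0)
deck ((496.9395446777344, 13.122177124023438), (243.3521270751953, 970.545166015625), 80.19983673095703)
deckS ((933.437255859375, 1136.57177734375), (2612.16064453125, 768.6560668945312), 65.6557388305664) [667.55173056 -37.91340252  92.42517497]
250 [553.   3.  15.] [554.  61.  13.]
256 [535.   4.  12.] [536.  61.  14.]
262 [518.   4.  19.] [520.  62.   6.]
270 [495.   4.   9.] [496.  61.  15.]
278 [472.   5.  13.] [473.  62.  12.]
284 [455.   5.  14.] [455.  58.  78.]
286 [449.   4.  77.] [450.  59.  65.]
288 [444.   4.  71.] [445.  63.  -6.]
290 [438.   5.   0.] [439.  63.  -6.]
292 [433.   5.   3.] [434.  63.  -3.]
```

View pics/c1.png

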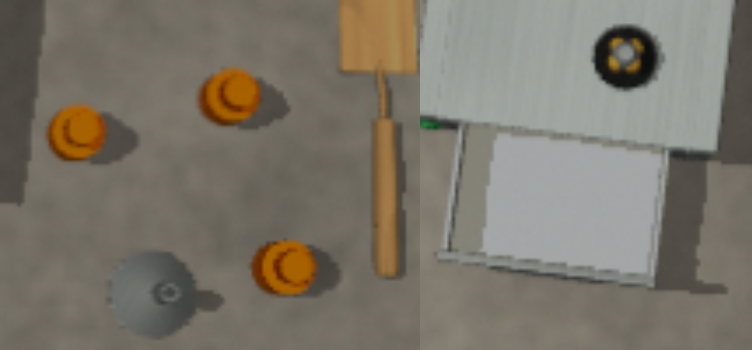

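The crop shows three identical caps. The one farthest out is at (446,228), world (612,-358), 709 mm from the base; the other two are at 628 and 616. Next I'll measure the juicer yaw, the drawer and the stud.

```bash
cat >> h.py <<'E'
def onz(n,u,v,z):
    a=world(n,u,v,500.);b=world(n,u,v,1500.); t=(z-a[2])/(b[2]-a[2]); return a+t*(b-a)
def rz(yaw): return np.array([[np.cos(yaw),-np.sin(yaw)],[np.sin(yaw),np.cos(yaw)]])
E
python3 - <<'E'
from m import *
q=lambda cx,cy,z:onz('top',280+(cx-420)/3.5,210+cy/3.5,z)
a,b=q(422,117,90),q(715,152,90); f,g=q(437,252,74),q(653,278,74)
for s,e in((a,b),(f,g)):
    d=s-e; print(s.round(1),e.round(1),np.hypot(*d[:2]).round(1),'yaw',np.arctan2(-d[0],d[1]))
T=C['top']; m=np.zeros((480,640),bool); m[175:245,325:365]=1
P=T[m]; P=P[abs(P[:,2]-90)<6]; print('deck z',np.median(P,0))
m[:]=0;m[255:278,305:345]=1; print('floor z',np.nanmedian(T[m],0))
S=C['side']; print('floor side',np.nanmedian(S[270:292,275:300].reshape(-1,3),0),'panel edge pts', S[245:300:5,264].round(0))
# front panel top pts
for n in C:
    X=C[n]; k=(X[...,2]>66)&(X[...,2]<82)&(X[...,0]>420)&(X[...,0]<530)&(abs(X[...,1])<130); P=X[k]; print(n,len(P),cv2.minAreaRect(P[:,:2].astype(np.float32)),np.median(P,0),np.cov(P[:,:2].T)) if len(P) else 0
E
python3 - <<'E'
from m import *
a=cv2.resize(I['top'][195:300,270:385],None,fx=5,fy=5,interpolation=cv2.INTER_CUBIC)
cv2.imwrite('pics/c2.png',a)
E
```

```text
cap knob (72, array([ 584.2, -230.5,   50.3]), array([ 584.1, -230.9]), 583.3, -231.4, 13.7) (109, array([ 581.2, -226.7,   30.2]), array([ 582.8, -229.2]), 584.4, -231.6, 22.1)
cap knob (76, array([ 612.1, -357.3,   50. ]), array([ 611.8, -357. ]), 612.0, -357.4, 13.8) (105, array([ 607.8, -351. ,   30.7]), array([ 610.8, -353.9]), 613.0, -356.9, 22.9)
cap knob (72, array([ 469.7, -396.2,   50.9]), array([ 470.1, -396.2]), 470.3, -396.6, 13.7) (108, array([ 470.8, -389.4,   30.3]), array([ 470.5, -392.5]), 470.3, -396.3, 22.6)
side knob (113, array([ 584.7, -232.2,   53.1]), array([ 584.4, -232. ]), 584.4, -231.4, 13.9)
side knob (129, array([ 611.6, -360.4,   53.3]), array([ 611.9, -360.5]), 612.3, -359.0, 14.1)
side knob (162, array([ 471.3, -398. ,   53.3]), array([ 471.2, -397.3]), 472.2, -395.5, 15.4)
str (44, array([493.2, 346.4,  48.5]), array([493. , 346.9]), 492.1, 347.6, 10.7) (250, array([491.2, 346.2,  24.7]), array([492.3, 347.6]), 492.5, 348.8, 28.3)
(34, array([492.8, 344.7,  49.5]), array([492.9, 345.7]), 491.5, 346.9, 12.7) (115, array([495. , 338.5,  27.4]), array(
[... 1731 characters left out ...]
 -232. ]), 584.4, -231.4, 13.9)
side knob (129, array([ 611.6, -360.4,   53.3]), array([ 611.9, -360.5]), 612.3, -359.0, 14.1)
side knob (162, array([ 471.3, -398. ,   53.3]), array([ 471.2, -397.3]), 472.2, -395.5, 15.4)
str (44, array([493.2, 346.4,  48.5]), array([493. , 346.9]), 492.1, 347.6, 10.7) (250, array([491.2, 346.2,  24.7]), array([492.3, 347.6]), 492.5, 348.8, 28.3)
(34, array([492.8, 344.7,  49.5]), array([492.9, 345.7]), 491.5, 346.9, 12.7) (115, array([495. , 338.5,  27.4]), array([494.1, 340.9]), 495.0, 348.2, 30.4)
stud (53, array([609.3, -46.8, 114.3]), array([609.7, -47.2]), 608.6, -47.9, 13.4) (74, array([609.9, -52.1, 114.9]), array([610.1, -50.8]), 611.1, -46.8, 16.0)
```

View pics/c2.png

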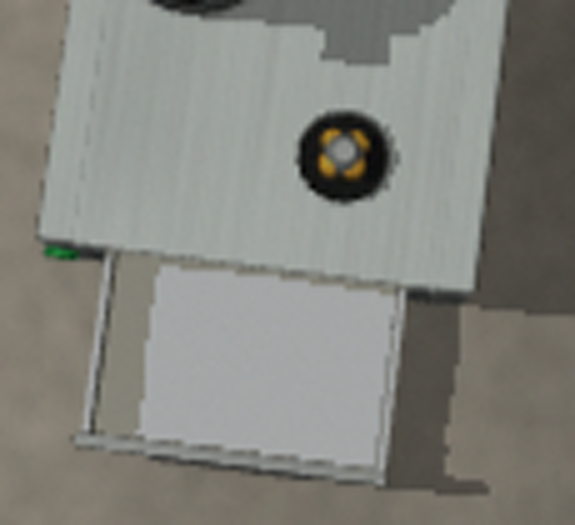

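```bash
cat > p.py <<'E'
# python3 p.py x y z yaw n [x0 y0 z0 yaw0] : shares per call to go from present pose to target in n calls
import sys,numpy as np
from h import *
a=[float(v) for v in sys.argv[1:]]; t=np.array(a[:4]); n=int(a[4])
o=bot.get_obs(); c=np.r_[o['tool_pos'],o['tcp_rot'][2]] if len(a)<9 else np.array(a[5:9])
print('now',c.round(3),'tilt',o['tcp_rot'].round(4),'t',o['time'],'F',o['contact_force'].round(1),'w',round(o['grip_width'],1))
d=t-c; d[3]=(d[3]+np.pi)%(2*np.pi)-np.pi
for i in range(n):
    yw=c[3]+d[3]*i/n; s=d[:3]/n
    R=np.array([[np.cos(yw),np.sin(yw),0],[np.sin(yw),-np.cos(yw),0],[0,0,-1]]) # columns tool axes
    print((R.T@s/100).round(3),'turnz',round(-d[3]/n/(np.pi/4),3))
E
python3 p.py 492.3 347.8 120 3.927 4; python3 - <<'E'
from m import *
E
```

```text
now [193.968 487.53  251.14    2.763] tilt [-3.1403e+00 -2.0000e-04  2.7628e+00] t 0.1 F [-0.1 -0.5  0.1] w 91.6
[-0.822 -0.049  0.328] turnz -0.371
[-0.774 -0.283  0.328] turnz -0.371
[-0.66  -0.493  0.328] turnz -0.371
[-0.491 -0.661  0.328] turnz -0.371
cap knob (72, array([ 584.2, -230.5,   50.3]), array([ 584.1, -230.9]), 583.3, -231.4, 13.7) (109, array([ 581.2, -226.7,   30.2]), array([ 582.8, -229.2]), 584.4, -231.6, 22.1)
cap knob (76, array([ 612.1, -357.3,   50. ]), array([ 611.8, -357. ]), 612.0, -357.4, 13.8) (105, array([ 607.8, -351. ,   30.7]), array([ 610.8, -353.9]), 613.0, -356.9, 22.9)
cap knob (72, array([ 469.7, -396.2,   50.9]), array([ 470.1, -396.2]), 470.3, -396.6, 13.7) (108, array([ 470.8, -389.4,   30.3]), array([ 470.5, -392.5]), 470.3, -396.3, 22.6)
side knob (113, array([ 584.7, -232.2,   53.1]), array([ 584.4, -232. ]), 584.4, -231.4, 13.9)
side knob (129, array([ 611.6, -360.4,   53.3]), array([ 611.9, -360.5]), 612.3, -359.0, 14.1)
side knob (162, array([ 471.3, -398. ,   53.3]), array([ 471.2, -397.3]), 472.2, -395.5, 15.4)
str (44, array([493.2, 346.4,  48.5]), array([493. , 346.9]), 492.1, 347.6, 10.7) (250, array([491.2, 346.2,  24.7]), array([492.3, 347.6]), 492.5, 348.8, 28.3)
(34, array([492.8, 344.7,  49.5]), array([492.9, 345.7]), 491.5, 346.9, 12.7) (115, array([495. , 338.5,  27.4]), array([494.1, 340.9]), 495.0, 348.2, 30.4)
stud (53, array([609.3, -46.8, 114.3]), array([609.7, -47.2]), 608.6, -47.9, 13.4) (74, array([609.9, -52.1, 114.9]), array([610.1, -50.8]), 611.1, -46.8, 16.0)
```

Request:
step_arm(targets=[0.7,-0.82,-0.05,0.33,0,0,-0.37,0.7,-0.82,-0.05,0.33,0,0,-0.37])

```text
time: 0.35
tool_pos: [269.5, 451.7, 217.5]
tcp_rot: [-3.14, -0.001, 3.058]
contact_force: [-0.1, -0.2, -0.2]
grip_width: 76.3
finger_force: 0.0
```

Request:
step_arm(targets=[0.7,-0.77,-0.28,0.33,0,0,-0.37,0.7,-0.77,-0.28,0.33,0,0,-0.37])

```text
time: 0.6
tool_pos: [344.2, 416.6, 184.2]
tcp_rot: [-3.14, -0.002, -2.936]
contact_force: [-0.8, 0.3, 0.2]
grip_width: 65.0
finger_force: 0.0
```

Request:
step_arm(targets=[0.7,-0.66,-0.49,0.33,0,0,-0.37,0.7,-0.66,-0.49,0.33,0,0,-0.37])

```text
time: 0.85
tool_pos: [418.9, 381.7, 151.1]
tcp_rot: [-3.141, -0.002, -2.646]
contact_force: [-1.2, 0.4, 0.8]
grip_width: 64.2
finger_force: 0.0
```

Request:
step_arm(targets=[0.7,-0.49,-0.66,0.33,0,0,-0.37,0.7,-0.49,-0.66,0.33,0,0,-0.37,0.7,-0.49,-0.66,0.33,0,0,-0.37,0.7,-0.49,-0.66,0.33,0,0,-0.37])

```text
time: 1.35
tool_pos: [490.8, 348.8, 119.7]
tcp_rot: [3.141, -0.001, -2.359]
contact_force: [0.1, 0.8, 0.8]
grip_width: 64.3
finger_force: 0.0
```

```bash
python3 p.py 492.3 347.8 54 3.927 1; python3 -c "
from h import *
a,_=snap('top','a1');b,_=snap('side','b1')
cv2.imwrite('pics/c3.png',np.hstack([cv2.resize(a[200:320,120:260],None,fx=2.8,fy=2.8),cv2.resize(b[120:240,190:330],None,fx=2.8,fy=2.8)]))"
```

```text
now [490.797 348.808 119.738  -2.359] tilt [ 3.1410e+00 -6.0000e-04 -2.3594e+00] t 1.35 F [0.1 0.8 0.8] w 64.3
[-0.004 -0.018  0.657] turnz -0.004
```

View pics/c3.png

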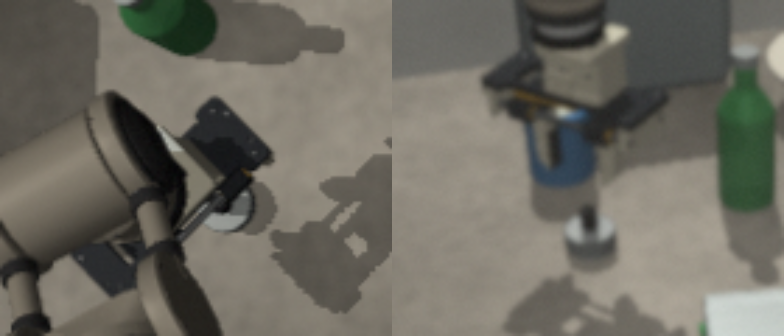

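The fingers straddle the strainer, with mug and bottle clear of the gripper. Descend and close.

Request:
step_arm(targets=[0.7,0,-0.02,0.3,0,0,0,0.7,0,-0.02,0.5,0,0,0,0.7,0,-0.02,0.65,0,0,0,0.7,0,-0.02,0.65,0,0,0,0,0,-0.02,0.65,0,0,0,0,0,-0.02,0.65,0,0,0,0,0,-0.02,0.65,0,0,0,0,0,-0.02,0.65,0,0,0,0,0,-0.02,0.65,0,0,0,0,0,-0.02,0.65,0,0,0])

```text
time: 2.7
tool_pos: [493.0, 347.1, 54.8]
tcp_rot: [3.142, 0.0, -2.358]
contact_force: [-1.2, 0.3, 1.0]
grip_width: 19.3
finger_force: 30.0
```

```bash
python3 p.py 492.3 347.8 154 3.927 1; python3 p.py 493.7 9.5 150 3.0 4 492 348 154 3.924
```

```text
now [493.048 347.077  54.827  -2.358] tilt [ 3.1416e+00  1.0000e-04 -2.3581e+00] t 2.7 F [-1.2  0.3  1. ] w 19.3
[ 0.     0.01  -0.992] turnz -0.002
now [492.    348.    154.      3.924] tilt [ 3.1416e+00  1.0000e-04 -2.3581e+00] t 2.7 F [-1.2  0.3  1. ] w 19.3
[ 0.594 -0.603  0.01 ] turnz 0.294
[ 0.44  -0.723  0.01 ] turnz 0.294
[ 0.262 -0.805  0.01 ] turnz 0.294
[ 0.071 -0.843  0.01 ] turnz 0.294
```

Request:
step_arm(targets=[0,0,0,-0.5,0,0,0,0,0,0,-0.99,0,0,0,0,0,0,-0.99,0,0,0])

```text
time: 3.08
tool_pos: [495.0, 348.1, 157.9]
tcp_rot: [-3.139, 0.008, -2.358]
contact_force: [-0.2, 0.3, -1.7]
grip_width: 19.3
finger_force: 30.0
```

Request:
step_arm(targets=[0,0.59,-0.6,0,0,0,0.29,0,0.59,-0.6,0,0,0,0.29])

```text
time: 3.32
tool_pos: [492.5, 260.4, 152.3]
tcp_rot: [3.141, -0.003, -2.589]
contact_force: [-0.5, 0.4, -1.2]
grip_width: 19.3
finger_force: 30.0
```

Request:
step_arm(targets=[0,0.44,-0.72,0,0,0,0.29,0,0.44,-0.72,0,0,0,0.29])

```text
time: 3.58
tool_pos: [493.5, 176.0, 152.7]
tcp_rot: [3.141, -0.002, -2.818]
contact_force: [-0.3, 0.1, -2.0]
grip_width: 19.4
finger_force: 30.0
```

Request:
step_arm(targets=[0,0.26,-0.8,0,0,0,0.29,0,0.26,-0.8,0,0,0,0.29])

```text
time: 3.82
tool_pos: [494.9, 92.0, 152.8]
tcp_rot: [-3.141, -0.002, -3.046]
contact_force: [0.1, -0.1, -1.2]
grip_width: 18.8
finger_force: 30.0
```

Request:
step_arm(targets=[0,0.07,-0.84,0,0,0,0.29,0,0.07,-0.84,0,0,0,0.29,0,0.07,-0.84,0,0,0,0.29,0,0.07,-0.84,0,0,0,0.29])

```text
time: 4.32
tool_pos: [496.5, 10.9, 153.2]
tcp_rot: [3.141, -0.001, 3.015]
contact_force: [0.1, -0.6, -1.2]
grip_width: 19.1
finger_force: 30.0
```

```bash
python3 p.py 493.7 9.5 75 3.0 1; python3 -c "
from h import *
a,_=snap('top','a2');b,_=snap('side','b2')
cv2.imwrite('pics/c4.png',np.hstack([cv2.resize(a[200:320,250:390],None,fx=2.8,fy=2.8),cv2.resize(b[180:320,220:360],None,fx=2.4,fy=2.4)]))"
```

```text
now [496.541  10.863 153.205   3.015] tilt [ 3.1410e+00 -1.1000e-03  3.0152e+00] t 4.325 F [ 0.1 -0.6 -1.2] w 19.1
[ 0.026 -0.017  0.782] turnz 0.019
```

View pics/c4.png

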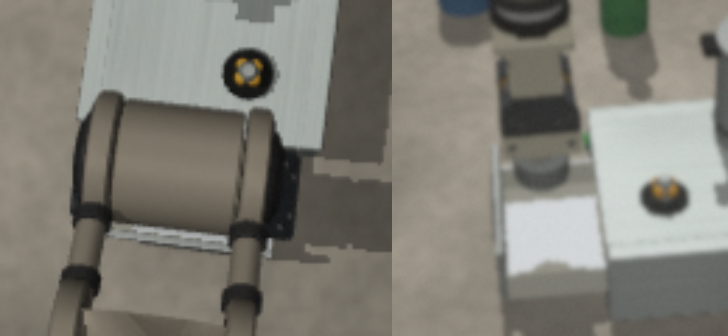

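Request:
step_arm(targets=[0,0.02,-0.02,0.3,0,0,0,0,0.02,-0.02,0.6,0,0,0,0,0.02,-0.02,0.75,0,0,0,0,0.02,-0.02,0.78,0,0,0,0,0.02,-0.02,0.8,0,0,0,0,0.02,-0.02,0.8,0,0,0])

```text
time: 5.18
tool_pos: [495.1, 8.5, 74.4]
tcp_rot: [3.142, 0.001, 3.014]
contact_force: [0.5, -0.2, -1.5]
grip_width: 18.9
finger_force: 30.0
```

Request:
step_arm(targets=[0,0,0,0.01,0,0,0,0,0,0,0.02,0,0,0,0,0,0,0.02,0,0,0,0,0,0,0.02,0,0,0])

```text
time: 5.68
tool_pos: [494.6, 8.4, 71.8]
tcp_rot: [3.141, 0.0, 3.014]
contact_force: [1.4, 0.7, -0.8]
grip_width: 19.2
finger_force: 30.0
```

Request:
step_arm(targets=[0,0,0,0.01,0,0,0,0,0,0,0.02,0,0,0,0,0,0,0.02,0,0,0,0,0,0,0.02,0,0,0])

```text
time: 6.18
tool_pos: [494.6, 8.4, 69.7]
tcp_rot: [3.142, 0.0, 3.014]
contact_force: [-0.9, -0.3, -2.4]
grip_width: 19.3
finger_force: 30.0
```

Request:
step_arm(targets=[0,0,0,0.01,0,0,0,0,0,0,0.01,0,0,0,0,0,0,0.01,0,0,0])

```text
time: 6.55
tool_pos: [494.7, 8.4, 68.8]
tcp_rot: [3.142, 0.0, 3.014]
contact_force: [-0.5, 0.3, 0.2]
grip_width: 19.1
finger_force: 30.0
```

Request:
step_arm(targets=[0,0,0,0.01,0,0,0,0,0,0,0.01,0,0,0,0,0,0,0.01,0,0,0])

```text
time: 6.92
tool_pos: [495.4, 8.3, 68.7]
tcp_rot: [3.142, 0.002, 3.014]
contact_force: [-0.9, -0.4, 8.3]
grip_width: 19.0
finger_force: 30.0
```

Request:
step_arm(targets=[0,0,0,0.01,0,0,0,0,0,0,0.01,0,0,0,0,0,0,0.01,0,0,0])

```text
time: 7.3
tool_pos: [496.4, 8.2, 68.7]
tcp_rot: [3.142, 0.005, 3.014]
contact_force: [-1.1, -0.9, 14.8]
grip_width: 19.0
finger_force: 30.0
```

Floor found. Relieve the push, open and go up.

Request:
step_arm(targets=[0,0,0,-0.02,0,0,0,0,0,0,-0.02,0,0,0,0.5,0,0,-0.02,0,0,0,0.5,0,0,-0.02,0,0,0,0.5,0,0,-0.02,0,0,0,0.5,0,0,-0.02,0,0,0])

```text
time: 8.05
tool_pos: [494.5, 8.5, 68.6]
tcp_rot: [3.141, -0.0, 3.014]
contact_force: [-0.5, -0.9, 0.5]
grip_width: 45.6
finger_force: 0.0
```

Request:
step_arm(targets=[0.5,0,0,-0.2,0,0,0,0.5,0,0,-0.6,0,0,0,0.5,0,0,-0.9,0,0,0,0,0,0,-0.9,0,0,0])

```text
time: 8.55
tool_pos: [495.9, 8.3, 160.8]
tcp_rot: [3.142, 0.005, 3.014]
contact_force: [-0.0, 0.3, -1.0]
grip_width: 40.0
finger_force: 0.0
```

```bash
python3 p.py 410 21.3 158 3.0 1;python3 p.py 410 21.3 75 3.0 1 410 21.3 158 3.0; python3 -c "
from h import *
b,_=snap('side','b3')
cv2.imwrite('pics/c5.png',cv2.resize(b[200:320,230:380],None,fx=4,fy=4))"
```

```text
now [495.864   8.306 160.815   3.014] tilt [3.1415 0.005  3.0142] t 8.55 F [-0.   0.3 -1. ] w 40.0
[0.868 0.02  0.028] turnz 0.018
now [410.   21.3 158.    3. ] tilt [3.1415 0.005  3.0142] t 8.55 F [-0.   0.3 -1. ] w 40.0
[0.   0.   0.83] turnz -0.0
```

View pics/c5.png

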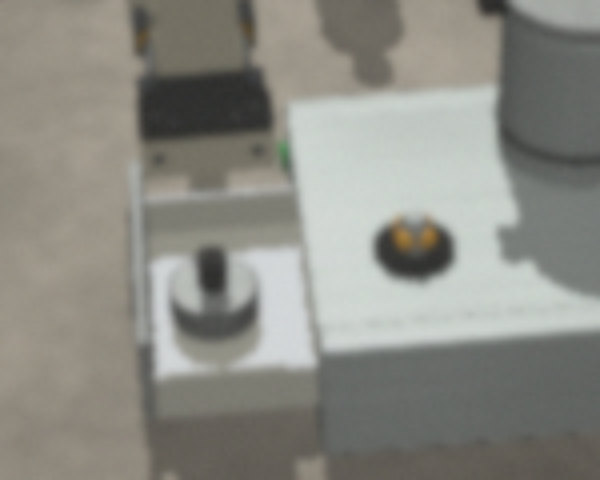

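The side crop shows the strainer upright in the tray at (212,290), released. Next, push the drawer from the front with the closed fingers.

Request:
step_arm(targets=[0,0.87,0.02,0,0,0,0.02,0,0.87,0.02,0,0,0,0.02,0,0.87,0.02,0,0,0,0.02,0,0.87,0.02,0.4,0,0,0.02,0,0.87,0.02,0.9,0,0,0.02,0,0.87,0.02,0.9,0,0,0.02])

```text
time: 9.35
tool_pos: [406.9, 21.6, 65.9]
tcp_rot: [3.142, -0.008, 2.998]
contact_force: [-0.1, -0.4, 0.3]
grip_width: 0.5
finger_force: 0.0
```

Request:
step_arm(targets=[0,-0.08,0,0,0,0,0,0,-0.16,0,0,0,0,0,0,-0.24,0,0,0,0,0,0,-0.32,0,0,0,0,0,0,-0.4,0,0,0,0,0,0,-0.5,0,0,0,0,0,0,-0.6,0,0,0,0,0,0,-0.7,0,0,0,0,0,0,-0.8,0,0,0,0,0,0,-0.9,0,0,0,0,0,0,-0.9,0,0,0,0,0])

```text
time: 10.72
tool_pos: [498.8, 8.4, 68.7]
tcp_rot: [3.142, 0.002, 2.998]
contact_force: [-0.4, -0.3, 0.5]
grip_width: 0.4
finger_force: 0.0
```

```bash
python3 p.py 541 3 70 3.0 1; python3 -c "
from h import *
n='side';_,d=snap(n,'b4'); X=cloud(n,d); k=(X[...,2]>66)&(X[...,2]<84)&(X[...,0]>420)&(X[...,0]<545)&(X[...,1]<-20)&(X[...,1]>-130); P=X[k]; print(len(P),cv2.minAreaRect(P[:,:2].astype(np.float32)))"
```

```text
now [498.829   8.379  68.731   2.998] tilt [3.1415e+00 1.7000e-03 2.9983e+00] t 10.725 F [-0.4 -0.3  0.5] w 0.4
[-0.425  0.007 -0.013] turnz -0.002
76 ((522.3369140625, -77.7073974609375), (32.887508392333984, 86.2206802368164), 42.0052490234375)
```

Request:
step_arm(targets=[0,-0.08,0,0,0,0,0,0,-0.16,0,0,0,0,0,0,-0.24,0,0,0,0,0,0,-0.3,0,0,0,0,0,0,-0.35,0,0,0,0,0,0,-0.35,0,0,0,0,0])

```text
time: 11.52
tool_pos: [533.1, 3.5, 68.9]
tcp_rot: [3.142, 0.002, 2.998]
contact_force: [-0.8, 0.2, 0.0]
grip_width: 0.5
finger_force: 0.0
```

Request:
step_arm(targets=[0,-0.02,0,0,0,0,0,0,-0.04,0,0,0,0,0,0,-0.04,0,0,0,0,0,0,-0.04,0,0,0,0,0])

```text
time: 12.02
tool_pos: [536.5, 3.0, 68.8]
tcp_rot: [3.141, 0.001, 2.998]
contact_force: [0.1, 0.7, 0.2]
grip_width: 0.4
finger_force: 0.0
```

Request:
step_arm(targets=[0,-0.02,0,0,0,0,0,0,-0.03,0,0,0,0,0,0,-0.03,0,0,0,0,0,0,-0.03,0,0,0,0,0])

```text
time: 12.52
tool_pos: [539.3, 2.7, 68.7]
tcp_rot: [3.141, 0.0, 2.998]
contact_force: [-0.9, 0.9, 1.2]
grip_width: 0.5
finger_force: 0.2
```

```bash
python3 p.py 541 3 70 3.0 1
```

```text
now [539.295   2.663  68.708   2.998] tilt [3.1415e+00 3.0000e-04 2.9985e+00] t 12.525 F [-0.9  0.9  1.2] w 0.5
[-0.016  0.006 -0.013] turnz -0.002
```

Request:
step_arm(targets=[0,-0.02,0,0,0,0,0,0,-0.02,0,0,0,0,0,0,-0.02,0,0,0,0,0])

```text
time: 12.9
tool_pos: [541.3, 2.3, 68.7]
tcp_rot: [3.141, 0.0, 2.998]
contact_force: [0.2, -0.2, 0.0]
grip_width: 0.4
finger_force: 0.2
```

Request:
step_arm(targets=[0,-0.02,0,0,0,0,0,0,-0.02,0,0,0,0,0,0,-0.02,0,0,0,0,0])

```text
time: 13.28
tool_pos: [541.7, 2.3, 68.6]
tcp_rot: [-3.142, -0.003, 2.999]
contact_force: [-7.0, 0.5, 3.7]
grip_width: 0.1
finger_force: 3.2
```

Request:
step_arm(targets=[0,-0.02,0,0,0,0,0,0,-0.02,0,0,0,0,0,0,-0.02,0,0,0,0,0])

```text
time: 13.65
tool_pos: [541.6, 2.3, 68.6]
tcp_rot: [-3.141, -0.008, 2.999]
contact_force: [-13.9, 0.9, 10.4]
grip_width: 0.7
finger_force: 7.1
```

Request:
step_arm(targets=[0,-0.02,0,0,0,0,0,0,-0.02,0,0,0,0,0,0,-0.02,0,0,0,0,0])

```text
time: 14.02
tool_pos: [541.6, 2.3, 68.5]
tcp_rot: [-3.141, -0.012, 2.999]
contact_force: [-21.3, 2.7, 15.3]
grip_width: 0.2
finger_force: 10.8
```

Hard stop reached, so the drawer is shut. Back off, rise and look at it.

Request:
step_arm(targets=[0,0.2,0,0,0,0,0,0,0.6,0,0,0,0,0,0.5,0.8,0,-0.4,0,0,0,0.5,0.8,0,-0.9,0,0,0,0.5,0.8,0,-0.9,0,0,0])

```text
time: 14.65
tool_pos: [470.4, 12.6, 162.4]
tcp_rot: [3.141, 0.009, 2.999]
contact_force: [-0.2, -0.9, -0.3]
grip_width: 26.0
finger_force: 0.0
```

```bash
python3 p.py 612 -358.2 120 3.4 5; python3 -c "
from h import *
b,_=snap('side','b5')
cv2.imwrite('pics/c6.png',cv2.resize(b[200:320,230:430],None,fx=3.5,fy=3.5))"
```

```text
now [470.368  12.608 162.354   2.999] tilt [3.1415 0.009  2.9985] t 14.65 F [-0.2 -0.9 -0.3] w 26.0
[-0.386 -0.694  0.085] turnz -0.102
[-0.329 -0.722  0.085] turnz -0.102
[-0.27  -0.746  0.085] turnz -0.102
[-0.209 -0.766  0.085] turnz -0.102
[-0.147 -0.78   0.085] turnz -0.102
```

View pics/c6.png

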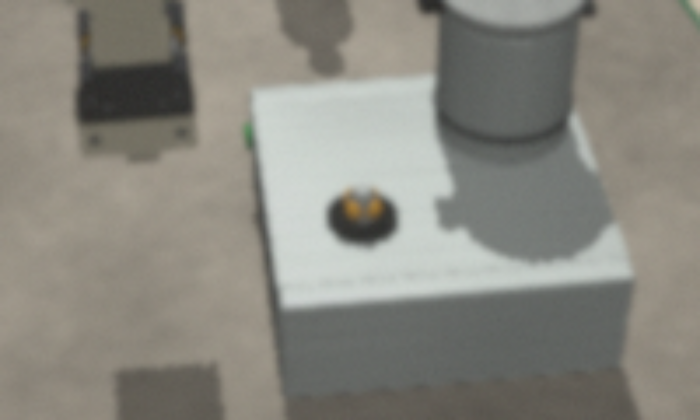

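The side crop shows the drawer front flush with the housing. On to the cap.

Request:
step_arm(targets=[0.6,-0.39,-0.69,0,0,0,-0.1,0.6,-0.39,-0.69,0,0,0,-0.1])

```text
time: 14.95
tool_pos: [497.3, -63.2, 157.5]
tcp_rot: [-3.141, -0.001, 3.075]
contact_force: [-0.4, -0.4, -0.4]
grip_width: 49.9
finger_force: 0.0
```

Request:
step_arm(targets=[0.6,-0.33,-0.72,0,0,0,-0.1,0.6,-0.33,-0.72,0,0,0,-0.1])

```text
time: 15.2
tool_pos: [525.3, -137.3, 157.3]
tcp_rot: [3.141, -0.001, -3.131]
contact_force: [0.9, 1.4, -0.2]
grip_width: 54.7
finger_force: 0.0
```

Request:
step_arm(targets=[0.6,-0.27,-0.75,0,0,0,-0.1,0.6,-0.27,-0.75,0,0,0,-0.1])

```text
time: 15.45
tool_pos: [553.2, -211.5, 157.4]
tcp_rot: [3.141, -0.001, -3.052]
contact_force: [0.2, 0.5, -0.5]
grip_width: 55.0
finger_force: 0.0
```

Request:
step_arm(targets=[0.6,-0.21,-0.77,0,0,0,-0.1,0.6,-0.21,-0.77,0,0,0,-0.1])

```text
time: 15.7
tool_pos: [581.2, -285.9, 157.4]
tcp_rot: [3.141, -0.001, -2.973]
contact_force: [-0.5, 0.2, 0.4]
grip_width: 54.9
finger_force: 0.0
```

Request:
step_arm(targets=[0.6,-0.15,-0.78,0.4,0,0,-0.1,0.6,-0.15,-0.78,0.4,0,0,-0.1,0.6,-0.15,-0.78,0.4,0,0,-0.1,0.6,-0.15,-0.78,0.4,0,0,-0.1])

```text
time: 16.2
tool_pos: [609.0, -356.9, 118.7]
tcp_rot: [3.14, -0.0, -2.892]
contact_force: [0.1, -0.1, 1.1]
grip_width: 54.8
finger_force: 0.0
```

```bash
python3 p.py 612 -358.2 60 3.4 1; python3 -c "
from h import *
a,_=snap('top','a6');b,_=snap('side','b6')
cv2.imwrite('pics/c7.png',np.hstack([cv2.resize(a[180:300,380:520],None,fx=2.8,fy=2.8),cv2.resize(b[300:440,300:440],None,fx=2.4,fy=2.4)]))"
```

```text
now [ 609.01  -356.855  118.65    -2.892] tilt [ 3.1402e+00 -4.0000e-04 -2.8919e+00] t 16.2 F [ 0.1 -0.1  1.1] w 54.8
[-0.026 -0.02   0.587] turnz -0.011
```

View pics/c7.png

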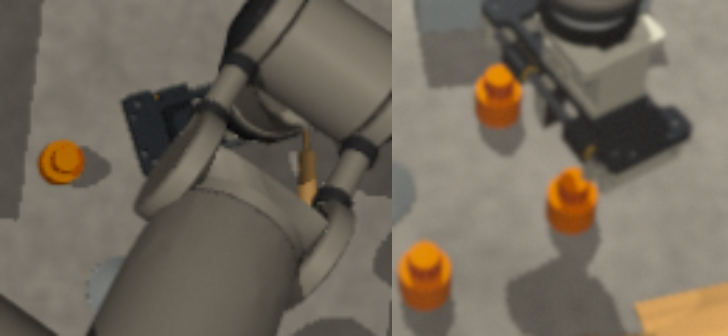

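Gripper is over the far cap (at (575,190) in the crop), with the other caps clear. Descend and grip the knob.

Request:
step_arm(targets=[0.6,-0.03,-0.02,0.2,0,0,0,0.6,-0.03,-0.02,0.45,0,0,0,0.6,-0.03,-0.02,0.58,0,0,0,0.6,-0.03,-0.02,0.58,0,0,0,0,-0.03,-0.02,0.58,0,0,0,0,-0.03,-0.02,0.58,0,0,0,0,-0.03,-0.02,0.58,0,0,0,0,-0.03,-0.02,0.58,0,0,0,0,-0.03,-0.02,0.58,0,0,0])

```text
time: 17.42
tool_pos: [612.7, -359.9, 61.3]
tcp_rot: [-3.141, 0.001, -2.892]
contact_force: [-0.1, 0.3, 1.8]
grip_width: 25.0
finger_force: 30.0
```

```bash
python3 p.py 612 -358 190 3.4 2; python3 p.py 610 -48 190 3.4 4 612 -358 190 3.4;python3 - <<'E'
from h import *
# stud tip from both pictures, by ray intersection of viewed pixels
d=np.load('pics/top0.npy')
print('top tip',onz('top',338.6,225.2,118), onz('top',338.6,225.8,90))
im=cv2.imread('pics/side0.png'); 
# side crop c6 of b5: tip at (363,195)/3.5
print('side tip',onz('side',230+363/3.5,200+195/3.5,118))
# seal ring: dark pixels centroid
for n,(u0,u1,v0,v1),z in(('top',(325,355,212,240),94),('side',(318,352,246,276),94)):
    g=cv2.imread(f'pics/{n}0.png')[v0:v1,u0:u1].max(2); m=g<60; v,u=np.nonzero(m); (x,y),r=cv2.minEnclosingCircle(np.stack([u,v],1).astype(np.float32)); e=cv2.fitEllipse(max(cv2.findContours(m.astype(np.uint8),0,1)[0],key=len)); print(n,r,e,onz(n,e[0][0]+u0,e[0][1]+v0,z))
E
```

```text
now [ 612.679 -359.912   61.258   -2.892] tilt [-3.1410e+00  6.0000e-04 -2.8921e+00] t 17.425 F [-0.1  0.3  1.8] w 25.0
[ 0.001  0.01  -0.644] turnz -0.006
[ 0.001  0.01  -0.644] turnz -0.006
now [ 612.  -358.   190.     3.4] tilt [-3.1410e+00  6.0000e-04 -2.8921e+00] t 17.425 F [-0.1  0.3  1.8] w 25.0
[-0.193  0.751  0.   ] turnz -0.0
[-0.193  0.751  0.   ] turnz -0.0
[-0.193  0.751  0.   ] turnz -0.0
[-0.193  0.751  0.   ] turnz -0.0
top tip [608.3593023  -48.31301244 118.        ] [610.79075865 -49.15296215  90.        ]
side tip [611.58866372 -51.4658152  118.        ]
top 8.909465789794922 ((13.258027076721191, 14.026288986206055), (16.50795555114746, 17.20545768737793), 106.44800567626953) [609.61181623 -48.08972578  94.        ]
side 7.905794143676758 ((15.151533126831055, 15.673993110656738), (10.362833976745605, 14.865849494934082), 95.37482452392578) [612.05955037 -45.94968808  94.        ]
```

Request:
step_arm(targets=[0,0,0,-0.7,0,0,0,0,0,0,-0.7,0,0,0])

```text
time: 17.68
tool_pos: [614.5, -361.3, 136.1]
tcp_rot: [-3.134, 0.006, -2.892]
contact_force: [-0.3, -0.1, -0.3]
grip_width: 25.1
finger_force: 30.0
```

Request:
step_arm(targets=[0,-0.19,0.75,-0.7,0,0,0,0,-0.19,0.75,-0.7,0,0,0])

```text
time: 17.92
tool_pos: [612.3, -281.1, 201.7]
tcp_rot: [3.141, 0.0, -2.892]
contact_force: [0.5, 0.1, -0.9]
grip_width: 25.3
finger_force: 30.0
```

Request:
step_arm(targets=[0,-0.19,0.75,0,0,0,0,0,-0.19,0.75,0,0,0,0])

```text
time: 18.18
tool_pos: [612.1, -201.4, 200.8]
tcp_rot: [3.14, -0.0, -2.889]
contact_force: [-0.4, -0.0, -1.2]
grip_width: 25.3
finger_force: 30.0
```

Request:
step_arm(targets=[0,-0.19,0.75,0,0,0,0,0,-0.19,0.75,0,0,0,0])

```text
time: 18.42
tool_pos: [611.8, -124.9, 200.1]
tcp_rot: [3.14, -0.001, -2.889]
contact_force: [-0.6, -1.1, -0.3]
grip_width: 25.1
finger_force: 30.0
```

Request:
step_arm(targets=[0,-0.19,0.75,0,0,0,0,0,-0.19,0.75,0,0,0,0,0,-0.19,0.75,0,0,0,0,0,-0.19,0.75,0,0,0,0])

```text
time: 18.92
tool_pos: [612.2, -52.0, 200.5]
tcp_rot: [-3.141, -0.0, -2.893]
contact_force: [-0.2, -0.7, 0.3]
grip_width: 25.0
finger_force: 30.0
```

```bash
python3 p.py 610.5 -48.5 192 3.4 1; python3 -c "
from h import *
b,_=snap('side','b7');a,_=snap('top','a7')
cv2.imwrite('pics/c8.png',np.hstack([cv2.resize(a[160:270,270:390],None,fx=2.9,fy=2.9),cv2.resize(b[190:300,270:400],None,fx=2.9,fy=2.9)]))"
```

```text
now [612.172 -52.047 200.491  -2.893] tilt [-3.1410e+00 -2.0000e-04 -2.8934e+00] t 18.925 F [-0.2 -0.7  0.3] w 25.0
[0.007 0.038 0.085] turnz -0.013
```

View pics/c8.png

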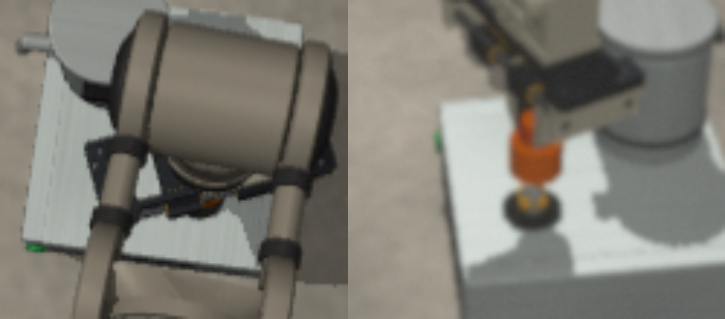

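The cap hangs upright just above the stud, about 4 mm off in y. Correct that and lower in stages.

Request:
step_arm(targets=[0,0.01,0.04,0,0,0,0,0,0.01,0.04,0,0,0,0,0,0.01,0.04,0.1,0,0,0,0,0.01,0.04,0.18,0,0,0,0,0.01,0.04,0.18,0,0,0,0,0.01,0.04,0.18,0,0,0])

```text
time: 19.77
tool_pos: [610.2, -46.7, 182.7]
tcp_rot: [3.142, 0.0, -2.892]
contact_force: [0.8, -0.3, 0.1]
grip_width: 25.1
finger_force: 30.0
```

Request:
step_arm(targets=[0,0,0,0.04,0,0,0,0,0,0,0.06,0,0,0,0,0,0,0.08,0,0,0,0,0,0,0.08,0,0,0,0,0,0,0.08,0,0,0])

```text
time: 20.4
tool_pos: [610.1, -46.7, 174.8]
tcp_rot: [3.142, 0.0, -2.892]
contact_force: [0.6, 0.1, -0.2]
grip_width: 24.9
finger_force: 30.0
```

```bash
python3 p.py 610.3 -48.2 170 3.4 1; python3 -c "
from h import *
print(bot.get_obs()['moment'])"
```

```text
now [610.106 -46.689 174.769  -2.892] tilt [ 3.1416e+00  1.0000e-04 -2.8921e+00] t 20.4 F [ 0.6  0.1 -0.2] w 24.9
[ 0.002 -0.015  0.048] turnz -0.011
[0.07189587 0.04037308 0.02552383]
```

Request:
step_arm(targets=[0,0,-0.01,0.02,0,0,0,0,0,-0.01,0.04,0,0,0,0,0,-0.01,0.04,0,0,0,0,0,-0.01,0.04,0,0,0])

```text
time: 20.9
tool_pos: [610.4, -47.8, 170.8]
tcp_rot: [-3.141, 0.0, -2.892]
contact_force: [-0.4, -0.4, -0.1]
grip_width: 24.9
finger_force: 30.0
```

Request:
step_arm(targets=[0,0,0,0.01,0,0,0,0,0,0,0.02,0,0,0,0,0,0,0.02,0,0,0])

```text
time: 21.28
tool_pos: [610.7, -48.0, 169.3]
tcp_rot: [-3.141, 0.001, -2.892]
contact_force: [0.2, -2.8, 5.1]
grip_width: 25.3
finger_force: 30.0
```

Request:
step_arm(targets=[0,0,0,0.01,0,0,0,0,0,0,0.02,0,0,0,0,0,0,0.02,0,0,0])

```text
time: 21.65
tool_pos: [611.0, -48.0, 168.0]
tcp_rot: [-3.14, 0.002, -2.892]
contact_force: [0.5, -2.8, 7.7]
grip_width: 25.1
finger_force: 30.0
```

Request:
step_arm(targets=[0,0,0,0.01,0,0,0,0,0,0,0.02,0,0,0,0,0,0,0.02,0,0,0])

```text
time: 22.02
tool_pos: [611.1, -48.1, 166.2]
tcp_rot: [-3.14, 0.003, -2.892]
contact_force: [-0.0, -2.8, 8.2]
grip_width: 25.4
finger_force: 30.0
```

Request:
step_arm(targets=[0,0,-0.01,0.01,0,0,0,0,0,-0.01,0.02,0,0,0,0,0,-0.01,0.02,0,0,0])

```text
time: 22.4
tool_pos: [610.7, -48.6, 163.2]
tcp_rot: [-3.142, 0.001, -2.892]
contact_force: [-0.3, -0.5, 4.5]
grip_width: 25.0
finger_force: 30.0
```

Request:
step_arm(targets=[0,0,0,0.01,0,0,0,0,0,0,0.02,0,0,0,0,0,0,0.02,0,0,0])

```text
time: 22.78
tool_pos: [610.1, -48.5, 159.4]
tcp_rot: [3.141, -0.002, -2.892]
contact_force: [1.6, -2.0, -3.7]
grip_width: 25.0
finger_force: 30.0
```

Request:
step_arm(targets=[0,0,0,0.01,0,0,0,0,0,0,0.02,0,0,0,0,0,0,0.02,0,0,0])

```text
time: 23.15
tool_pos: [610.3, -48.5, 158.2]
tcp_rot: [3.141, -0.001, -2.892]
contact_force: [2.2, -1.3, -6.3]
grip_width: 25.1
finger_force: 30.0
```

Request:
step_arm(targets=[0,0,0,0.01,0,0,0,0,0,0,0.02,0,0,0,0,0,0,0.02,0,0,0])

```text
time: 23.52
tool_pos: [610.6, -48.6, 157.0]
tcp_rot: [3.142, 0.0, -2.892]
contact_force: [-0.7, -0.2, -0.4]
grip_width: 24.9
finger_force: 30.0
```

Clicked at about 163. Next, squeeze the seal.

Request:
step_arm(targets=[0,0,0,0.01,0,0,0,0,0,0,0.02,0,0,0,0,0,0,0.02,0,0,0])

```text
time: 23.9
tool_pos: [610.7, -48.5, 155.2]
tcp_rot: [-3.141, 0.001, -2.892]
contact_force: [-1.5, 0.9, 4.1]
grip_width: 25.0
finger_force: 30.0
```

Request:
step_arm(targets=[0,0,0,0.01,0,0,0,0,0,0,0.02,0,0,0,0,0,0,0.02,0,0,0])

```text
time: 24.28
tool_pos: [610.7, -48.5, 153.6]
tcp_rot: [-3.141, 0.001, -2.892]
contact_force: [-2.7, 1.1, 8.0]
grip_width: 25.2
finger_force: 30.0
```

Request:
step_arm(targets=[0,0,0,0.01,0,0,0,0,0,0,0.01,0,0,0,0,0,0,0.01,0,0,0,0,0,0,0.01,0,0,0,0,0,0,0.01,0,0,0])

```text
time: 24.9
tool_pos: [610.8, -48.5, 153.1]
tcp_rot: [-3.141, 0.001, -2.892]
contact_force: [-3.9, 1.4, 10.3]
grip_width: 24.8
finger_force: 30.0
```

```bash
python3 -c "
from h import *
b,_=snap('side','b9');cv2.imwrite('pics/c9.png',cv2.resize(b[190:320,240:420],None,fx=4,fy=4))"
```

```text
(no output)
```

View pics/c9.png

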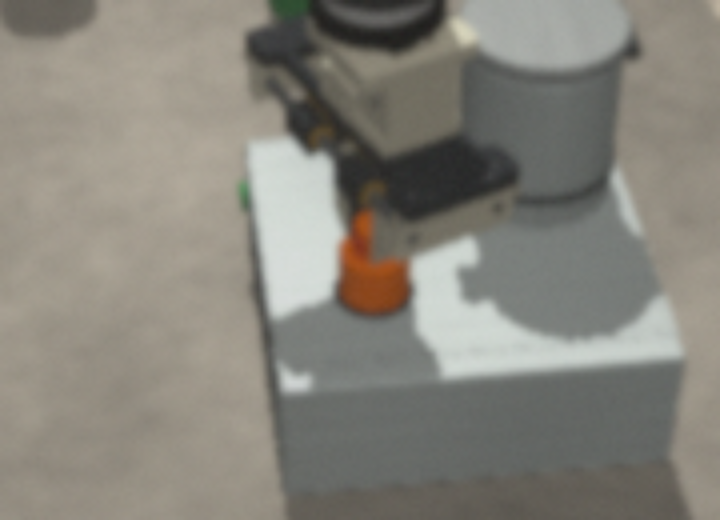

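The cap sits fully down on the stud at (375,280) with the drawer flush. The 10 N push means the seal is almost fully squeezed, and the gripper still holds the cap. Handing in.

```bash
python3 -c "
from plant import bot
print(bot.close_job())"
```

```text
the job is handed in; nothing more can be done
None
```

I handed the job in at about 25 s: the strainer is standing in the shut drawer, and the farthest orange cap is clicked onto the stud and still held down with about 10 N, so the seal is almost fully squeezed.

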